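# Lay the first pinwheel layer of tile cartons on a small shipping skid

### The job

Finish the layer on the small skid: bring the two long cartons over from the ware board and lay them flat with the two already there as a pinwheel, each carton's end against the side of the next, with one square gap left in the middle. No two cartons are quite the same size, and the two already there lie loosely but keep their places; push the whole layer up tight, every joint closed, square into the corner of the two steel stops, ready for strapping. Tiles chip: set the cartons down rather than drop them, press them home lightly rather than ramming them into the stops, and leave the square carton, the tape roll and the glaze tub where they are.

Things in the scene. Friction and masses are not known exactly. Their poses are not given: they have to be found in the camera images.
- jig: Fixed packing jig: 300 x 300 x 12 mm plywood base carrying the skid, whose square plywood deck is 240 x 240 mm, top 44 mm above the table. Origin: on the table under the deck's middle. x axis points to the far stop (away from the robot, up to 0.3 rad off), y to the left-hand stop. Jig and ware board stand left and right of the table's middle; which is which changes.
- stops: The two steel angle stops, fixed to the jig (same origin and axes): upright plates 5 mm thick, 240 mm long, rising 40 mm above the deck, one along the deck's far (+x) edge, one along its left (+y) edge. Their inner faces are flush with the deck's edges, 120 mm from its middle. With feet and bolts they reach 25 mm outward from the deck.
- corner (a point): Inner corner of the stops at deck level, axes as the jig; the deck runs to -x and -y. The tight layer fills about 190 x 190 mm here: carton_corner along the far stop, end at the left stop; carton_right at its other end, end to the far stop; one along the left stop, end against carton_corner's side; one across the near side, touching both of these. Gap in the middle: about 60 x 60 mm.
- ware_board: Fixed plank board, 340 x 260 x 18 mm, on the table; the two loose long cartons and the square carton stand on it (18 mm above the table), in changing order, long sides pointing away from the robot within 0.3 rad. Origin: centre of its underside.
- carton_corner: Brown cardboard carton folded by hand round handmade tile slips: 122 to 134 mm long (its own x), 58 to 66 wide (y), 52 high (z), no two of the cartons quite alike; about 0.42 kg, paper tape along the top. Origin: centre of its underside. On the deck from the start, loose: long side along the far stop, 2 to 14 mm off both stops, up to 0.05 rad askew.
- carton_right: Brown cardboard carton folded by hand round handmade tile slips: 122 to 134 mm long (its own x), 58 to 66 wide (y), 52 high (z), no two of the cartons quite alike; about 0.42 kg, paper tape along the top. Origin: centre of its underside. On the deck from the start, loose: beyond carton_corner's right end, along the jig's x, 3 to 25 mm off it and the far stop, askew alike.
- carton_1: Brown cardboard carton folded by hand round handmade tile slips: 122 to 134 mm long (its own x), 58 to 66 wide (y), 52 high (z), no two of the cartons quite alike; about 0.42 kg, paper tape along the top. Origin: centre of its underside. On the ware board at the start. It and carton_2 may take either free place, either way round.
- carton_2: Brown cardboard carton folded by hand round handmade tile slips: 122 to 134 mm long (its own x), 58 to 66 wide (y), 52 high (z), no two of the cartons quite alike; about 0.42 kg, paper tape along the top. Origin: centre of its underside. On the ware board at the start.
- square_carton: A square brown carton, 84 x 84 x 52 mm, on the ware board; not part of the order, leave it. Origin: centre of its underside.
- tape_roll: A cardboard-brown roll of packing tape lying flat just beyond the gap between jig and ware board, 96 mm across, 50 mm high; leave it. Origin: centre of its underside.
- glaze_tub: A white plastic glaze tub, 84 mm across, 85 mm high, beyond the work; leave it. Origin: centre of its underside.

How it is judged:
At the end, for the whole second after the job is handed in: carton_corner, carton_right and, either way round, carton_1 and carton_2 lie in the four places of the tight pinwheel in the corner of the stops: each flat on the deck, at rest, within 3 mm of the place where its joints are all closed and within 2 degrees of square (x of carton_corner in the frame of corner between -0.035 and -0.029 m and y of carton_corner in the frame of corner between -0.0645 and -0.0585 m and z of carton_corner in the frame of corner between -0.004 and 0.004 m and angle between the x axis of carton_corner and the y axis of corner, either way round below 0.035 rad and angle between each of carton_corner, carton_right's own z axis and vertical below 0.05 rad and x of carton_right in the frame of corner between -0.0695 and -0.0635 m and y of carton_right in the frame of corner between -0.1555 and -0.1495 m and z of carton_right in the frame of corner between -0.004 and 0.004 m and angle between the x axis of carton_right and the x axis of corner, either way round below 0.035 rad and (((x of carton_1 in the frame of corner between -0.132 and -0.126 m and y of carton_1 in the frame of corner between -0.0355 and -0.0295 m and z of carton_1 in the frame of corner between -0.004 and 0.004 m and angle between the x axis of carton_1 and the x axis of corner, either way round below 0.035 rad and angle between carton_1's own z axis and vertical below 0.05 rad) and (x of carton_2 in the frame of corner between -0.1675 and -0.1615 m and y of carton_2 in the frame of corner between -0.1305 and -0.1245 m and z of carton_2 in the frame of corner between -0.004 and 0.004 m and angle between the x axis of carton_2 and the y axis of corner, either way round below 0.035 rad and angle between carton_2's own z axis and vertical below 0.05 rad)) or ((x of carton_2 in the frame of corner between -0.1295 and -0.1235 m and y of carton_2 in the frame of corner between -0.0345 and -0.0285 m and z of carton_2 in the frame of corner between -0.004 and 0.004 m and angle between the x axis of carton_2 and the x axis of corner, either way round below 0.035 rad and angle between carton_2's own z axis and vertical below 0.05 rad) and (x of carton_1 in the frame of corner between -0.1685 and -0.1625 m and y of carton_1 in the frame of corner between -0.131 and -0.125 m and z of carton_1 in the frame of corner between -0.004 and 0.004 m and angle between the x axis of carton_1 and the y axis of corner, either way round below 0.035 rad and angle between carton_1's own z axis and vertical below 0.05 rad))) and linear speed of each of carton_corner, carton_right, carton_1, carton_2 below 0.01 m/s); the robot touches nothing.
It fails at once if a carton is rammed into the stops or squeezed against them with more than 45 N (contact force between any of carton_corner, carton_right, carton_1, carton_2 and stops above 45 N).
It fails at once if a long carton is dropped or thrown: it moves faster than 0.5 m/s while the fingers do not touch it ((linear speed of carton_corner above 0.5 m/s and contact force between the fingers and carton_corner below 0.1 N) or (linear speed of carton_right above 0.5 m/s and contact force between the fingers and carton_right below 0.1 N) or (linear speed of carton_1 above 0.5 m/s and contact force between the fingers and carton_1 below 0.1 N) or (linear speed of carton_2 above 0.5 m/s and contact force between the fingers and carton_2 below 0.1 N)).
It fails at once if the square carton, the tape roll or the glaze tub is moved by more than 25 mm (distance of any of square_carton, tape_roll, glaze_tub from where it was at the start of the episode above 0.025 m).
It also fails if it takes over 72 s, if anything falls off the work surface, if the arm or the gripper's body presses on something with over 40 N, if the wrist force passes 120 N, or if a joint passes its speed limit or range.

### The arm

A 6-joint arm with a two-finger parallel gripper is mounted at the origin on the work surface. World frame = base frame: x ahead of the robot, y to its left, z up, the work surface at z = 0. Lengths are in m, angles in rad, forces in N, time in s.
With the tool pointing down it reaches from about 0.225 to 0.875 m from the base axis. Payload 3.4 kg.
Tool frame: the origin (TCP) lies at the very end of the fingers, on their centre line; the grasp point (between the pads) lies manip.grip_point_offset behind it (manip.grip_point_offset is the distance from the TCP to the grasp point, in m); z points along the fingers, y is the line along which they close (so a half turn about z gives the same grasp; the last joint's range is limited). The gripper opens to 85 mm and grips with 20 to 120 N. Pads are 22 mm wide; open, the fingers measure 114 mm over their backs; the gripper's body (76 mm by 85 mm) begins 54 mm behind the grasp point. The pads swing forward as they close: fully open they stand 13 mm farther back than shut.
Start: joints at [-1.236, 0.276, 1.505, -0, 1.361, -0.121], TCP at [0.253, -0.516, 0.231] pointing down, gripper open.
Joint ranges: [-2.89, 2.89], [-0.75, 2.08], [0.22, 2.7], [-1.18, 4.32], [0.11, 2.71], [-2.7, 2.7]. Speed limits (rad/s): [2.57, 2.57, 3.14, 3.14, 3.14, 3.14].

### API

Orientations are given as a unit quaternion [w, x, y, z].
In Python, from rig import manip gives the robot as it stands.
- The arm moves only by the shell command python3 -m pendant 'ROWS' [FORCE]. ROWS is JSON, a list of rows, each an object of numbers: "jaw": the opening, from -1 (shut) to 1 (fully open); "tx", "ty", "tz": the shift along the world's x, y, z in cm; "ax", "ay", "az": the turn, a rotation vector about the world's x, y, z in degrees. In form: [{"jaw": .., "tx": .., "ty": .., "tz": .., "ax": .., "ay": .., "az": ..}, ...]. A call has 1 to 10 rows; each row is the pose to reach, as a shift and turn from the pose commanded when the call began; what a row does not reach only later rows make up. A row lasts 1/8 s, in which the tool goes at most 62.5 mm and 10.7 degrees, less where a joint would pass 70% of its speed; a pose out of reach is approached as far as the arm can. A call with a gripper value outside its range is refused whole. The fingers move at their own pace and stop on an object; FORCE is the grip in N (left out, the last holds). Time passes only in rows, so rows that repeat a pose let the fingers close. It gives the time, the measured TCP pose, the force, the opening and the grip force at its end, in the units of the state.
- manip.get_state(): the state, without advancing time (a new reading comes with each control period).
- manip.get_image(name): name is "side" or "top" or "wrist"; returns a dict with "pixels" (480x640x3 uint8, blue, green, red), "depth" (480x640 float32, m along the optical axis (not along the pixel's ray), 0 where there is no reading), "fx", "fy", "cx", "cy" (pixels), "pose" (4x4, takes a point from camera to world coordinates). Camera axes: x right, y down, z forward; pixel columns grow to the right and rows downward; lengths in m; the calibration is good to about 2 mm. A picture is of the moment at which its call begins.
- manip.sign_off(): hands the job in; it is judged then, once.
The state is a dict: "clock": time; "qpos": joint angles; "qd": joint speeds; "effort": joint torques, N m; "position": TCP position; "ee_rot": TCP orientation; "contact_force": force on the tool from outside, world axes, zero at the start; "moment": the same for the moment, N m; "width": finger opening in m; "gripper_force": force on a finger pad.
Only numpy, scipy, OpenCV 4.12 (cv2) and the standard library are available. Lean on these libraries where they do the work, as an engineer would, in place of code of your own. Each camera call takes 0.05 s, during which the arm holds its last target. There are 200 camera calls.

## Working session

There is one attempt and no reset: what is moved stays moved. The work goes in short steps, Python scripts to look and compute and a shell command to move; the robot and the scene stay as the last step left them, time stands still between calls to the robot, and variables do not carry over. Pictures are saved under pics/ and viewed, at most 10 in all, crops included, and the job is handed in when it is done.

```bash
ls; mkdir -p pics; python3 - <<'E'
from rig import manip
import cv2,numpy as np
s=manip.get_state();print({k:np.round(v,3).tolist() for k,v in s.items()},manip.grip_point_offset)
for n in ["top","side"]:
    d=manip.get_image(n);cv2.imwrite(f"pics/{n}0.png",d["pixels"]);np.savez(f"{n}0.npz",**d);print(n,d["fx"],d["fy"],d["cx"],d["cy"],np.round(d["pose"],3).tolist())
E
```

```text
pics
{'clock': 0.0, 'qpos': [-1.236, 0.277, 1.506, 0.0, 1.361, -0.121], 'qd': [-0.0, 0.0, -0.001, 0.001, 0.0, -0.001], 'effort': [0.0, -41.677, -24.58, -0.0, 0.011, -0.0], 'position': [0.253, -0.516, 0.23], 'ee_rot': [-0.001, 0.974, 0.226, -0.0], 'contact_force': [0.36, -0.406, -0.084], 'moment': [0.036, -0.017, -0.06], 'gripper_force': 0.0, 'width': 0.085} 0.0187
top 478.3381446621285 478.3381446621285 313.36795951918265 237.2719160274645 [[0.015, -0.997, 0.071, 0.529], [-1.0, -0.014, 0.009, 0.02], [-0.008, -0.071, -0.997, 1.021], [0.0, 0.0, 0.0, 1.0]]
side 600.6981202257092 600.6981202257092 317.51599808276734 245.4213568975858 [[-0.692, -0.503, 0.518, 0.085], [-0.722, 0.469, -0.509, 0.519], [0.013, -0.726, -0.687, 0.73], [0.0, 0.0, 0.0, 1.0]]
```

View pics/top0.png

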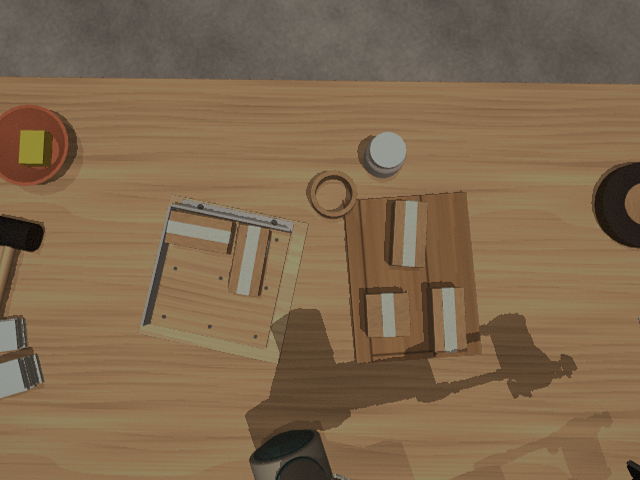

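Top view: jig left (deck centre about (222,275)), two cartons on it at (199,232) and (250,260). Board right: long cartons at (408,234) and (449,320), square one at (388,315), tape roll (332,194), tub (385,152).

```bash
cat > h.py <<'E'
import numpy as np,cv2
from rig import manip
def cloud(d):
    v,u=np.mgrid[0:480,0:640]; z=d["depth"]
    c=np.stack([(u-d["cx"])/d["fx"]*z,(v-d["cy"])/d["fy"]*z,z,np.ones_like(z)],-1)
    w=c@np.array(d["pose"]).T
    w[z==0]=np.nan
    return w[...,:3]
def ray(d,uv,z):
    "pixels (N,2) -> world points on plane z"
    uv=np.atleast_2d(uv).astype(float); P=np.array(d["pose"])
    r=np.c_[(uv[:,0]-d["cx"])/d["fx"],(uv[:,1]-d["cy"])/d["fy"],np.ones(len(uv))]@P[:3,:3].T
    return P[:3,3]+r*((z-P[2,3])/r[:,2])[:,None]
def tops(d,lo,hi,zt,amin=300):
    w=cloud(d); m=((w[...,2]>lo)&(w[...,2]<hi)).astype(np.uint8)
    m=cv2.morphologyEx(m,cv2.MORPH_OPEN,np.ones((3,3)))
    n,l,st,_=cv2.connectedComponentsWithStats(m); out=[]
    for i in range(1,n):
        if st[i,4]<amin: continue
        c=max(cv2.findContours((l==i).astype(np.uint8),0,cv2.CHAIN_APPROX_NONE)[0],key=len)[:,0]
        p=ray(d,c,zt)[:,:2]*1000
        (cx,cy),(a,b),t=cv2.minAreaRect(p.astype(np.float32))
        if a<b:a,b,t=b,a,t+90
        t=(t+90)%180-90
        out.append((st[i,4],np.round([cx,cy,a,b,t],1).tolist(),round(float(np.nanmedian(w[...,2][l==i])),4),st[i,:4].tolist()))
    return out
E
python3 - <<'E'
from h import *
for n in["top","side"]:
    d=dict(np.load(n+"0.npz")); w=cloud(d)
    print(n)
    for lo,hi,zt in[(.088,.106,.096),(.060,.079,.070),(.036,.052,.044)]:
        print(zt)
        for o in tops(d,lo,hi,zt): print(o)
E
```

```text
top
0.096
(np.int32(2083), [603.0, 252.0, 125.1, 63.8, 80.5], 0.0965, [165, 211, 68, 43])
(np.int32(2111), [549.6, 152.9, 133.6, 59.9, -8.7], 0.0965, [228, 225, 42, 72])
0.07
(np.int32(2155), [608.0, -162.2, 131.0, 66.3, -2.8], 0.0706, [392, 201, 36, 66])
(np.int32(2128), [438.5, -239.4, 125.7, 64.8, 2.7], 0.0705, [431, 288, 36, 65])
(np.int32(1852), [446.9, -119.9, 84.6, 84.6, 3.4], 0.0706, [366, 293, 45, 45])
(np.int32(725), [314.4, 620.1, 61.0, 52.2, 15.6], 0.0661, [0, 359, 26, 37])
0.044
(np.int32(919), [787.5, 635.2, 140.8, 118.5, -27.4], 0.044, [0, 112, 62, 68])
(np.int32(878), [778.6, 617.3, 69.9, 56.2, 0.7], 0.0451, [19, 131, 28, 34])
(np.int32(9548), [513.8, 218.1, 243.5, 240.3, 78.8], 0.0444, [149, 222, 142, 127])
side
0.096
(np.int32(3045), [547.6, 155.0, 140.0, 62.0, -8.7], 0.0962, [233, 251, 82, 74])
(np.int32(3340), [599.6, 253.1, 125.3, 70.8, 80.4], 0.0961, [144, 270, 99, 67])
0.07
(np.int32(329), [754.2, -99.3, 75.0, 40.8, 47.3], 0.0672, [284, 160, 41, 14])
(np.int32(1937), [605.2, -158.4, 139.2, 74.8, -2.6], 0.0701, [349, 165, 76, 52])
(np.int32(2101), [437.0, -235.4, 129.6, 74.7, 2.6], 0.07, [450, 191, 83, 52])
(np.int32(2145), [444.4, -116.5, 92.9, 89.8, -86.6], 0.0701, [408, 221, 72, 53])
(np.int32(657), [554.1, 155.0, 154.6, 62.0, -8.6], 0.0695, [227, 271, 88, 68])
(np.int32(722), [571.5, 257.7, 125.0, 16.3, 81.3], 0.0697, [163, 305, 82, 44])
0.044
(np.int32(521), [598.1, -136.2, 145.9, 68.5, 21.6], 0.0439, [348, 187, 76, 41])
(np.int32(992), [689.9, -10.7, 110.5, 95.1, -43.0], 0.0478, [265, 195, 55, 42])
(np.int32(512), [435.4, -212.1, 130.9, 34.9, 10.6], 0.044, [448, 214, 72, 40])
(np.int32(436), [425.7, -98.9, 116.0, 61.6, 45.8], 0.0443, [406, 255, 71, 29])
(np.int32(17028), [514.9, 218.3, 252.5, 245.6, -11.6], 0.0441, [168, 261, 207, 199])
```

View pics/side0.png

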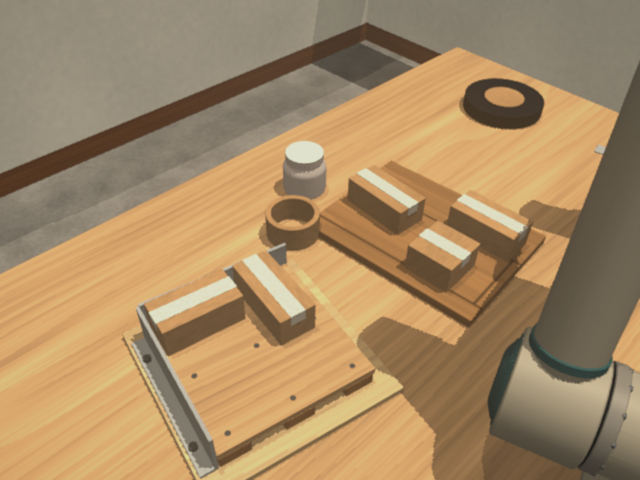

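Side view agrees: jig at lower left with stops along its far and left edges, carton_corner (195,310), carton_right (272,295), the three board cartons at (385,197), (490,220) and (442,255), all upright. The measured board sizes say the far long one is about 131x66 and the near one 126x65. Next I refine the jig pose from the deck's two free edges and the stops.

```bash
cat >> h.py <<'E'
def jig(d,guess=(514,218,-11.3)):
    "deck free edges (near, right) and stop tops by line fits; mm, in guessed jig frame"
    w=cloud(d)*1000; t=np.radians(guess[2]); R=np.array([[np.cos(t),-np.sin(t)],[np.sin(t),np.cos(t)]])
    j=(w[...,:2]-guess[:2])@R; z=w[...,2]; res={}
    deck=(abs(z-44)<5)&(abs(j)<135).all(-1)
    for nm,a,b in[("near",0,1),("right",1,0)]:
        p=j[deck]; xs=[];ys=[]
        for c in range(-100,105,5):
            q=p[abs(p[:,b]-c)<2.5,a]
            if len(q)>20: xs.append(c);ys.append(np.percentile(q,1))
        k=np.polyfit(xs,ys,1); r=np.polyval(k,xs)-ys; g=abs(r)<3; k=np.polyfit(np.array(xs)[g],np.array(ys)[g],1)
        res[nm]=(round(k[1],1),round(np.degrees(np.arctan(k[0])),2),int(g.sum()))
    for nm,a,b in[("far",0,1),("left",1,0)]:
        m=(abs(z-84)<4)&(j[...,a]>110)&(j[...,a]<135)&(abs(j[...,b])<115); p=j[m]
        k=np.polyfit(p[:,b],p[:,a],1); res[nm]=(round(k[1],1),round(np.degrees(np.arctan(k[0])),2),len(p))
    return res
E
python3 - <<'E'
from h import *
for n in["top","side"]:
    d=dict(np.load(n+"0.npz")); print(n,jig(d))
E
```

```text
top {'near': (np.float64(-118.3), np.float64(-0.08), 41), 'right': (np.float64(-119.2), np.float64(-0.49), 41), 'far': (np.float64(121.9), np.float64(-0.08), 301), 'left': (np.float64(121.0), np.float64(0.13), 373)}
side {'near': (np.float64(-120.0), np.float64(-0.08), 41), 'right': (np.float64(-119.2), np.float64(-0.62), 40), 'far': (np.float64(122.4), np.float64(0.48), 195), 'left': (np.float64(120.2), np.float64(-0.37), 702)}
```

```bash
cat >> h.py <<'E'
C=np.array([514,218.]); YAW=-11.5; t_=np.radians(YAW); R=np.array([[np.cos(t_),-np.sin(t_)],[np.sin(t_),np.cos(t_)]]); K=C+R@[120,120]
def c2w(x,y): return K+R@[x,y]
def w2c(x,y): return R.T@(np.array([x,y])-K)
def where():
    s=manip.get_state(); p=np.array(s["position"])*1000; w,x,y,z=s["ee_rot"]
    ty=np.degrees(np.arctan2(1-2*(x*x+z*z),2*(x*y-w*z))); f=np.array(s["contact_force"])
    return s,p,ty,np.r_[R.T@f[:2],f[2]]
def go(*goals):
    "goals (wx,wy,z,closing yaw deg) -> shift in cm and turn from the present pose"
    s,p,ty,f=where(); print("t",round(s["clock"],2),"p",p.round(1),"corner",w2c(*p[:2]).round(1),"yaw",round(ty,1),"F(corner)",f.round(1),"w",round(s["width"]*1000,1))
    for x,y,z,a in goals:
        print(np.round((np.array([x,y,z])-p)/10,2).tolist(),"az",round((a-ty+90)%180-90,1),"corner",w2c(x,y).round(1))
def look():
    "cartons by depth, top view and side view; deck ones in the corner frame"
    for n in["top","side"]:
        d=manip.get_image(n)
        for lo,hi,zt in[(.088,.106,.096),(.060,.079,.070)]:
            for o in tops(d,lo,hi,zt,900):
                x,y,a,b,t=o[1]
                if x<300 or y>400: continue
                print(n,zt,o[1],*( (w2c(x,y).round(1),"ang",round((t-YAW+90)%180-90,1)) if zt>.08 else ()))
E
python3 - <<'E'
from h import *
print(K)
print(w2c(603,252),w2c(549.6,152.9))
go((*c2w(-100,-62),150,YAW-90),(*c2w(-100,-62),62,YAW-90))
print("per mm: x",R[:,0],"y",R[:,1])
E
```

```text
[655.51511668 311.66681242]
[-39.56521106 -68.93881388] [ -72.13582798 -176.69559981]
t 0.1 p [ 252.9 -515.9  230.5] corner [-229.5 -891.2] yaw -63.9 F(corner) [ 0.5 -0.3 -0.3] w 85.3
[29.22, 78.67, -8.05] az -37.6 corner [-100.  -62.]
[29.22, 78.67, -16.85] az -37.6 corner [-100.  -62.]
per mm: x [ 0.9799247  -0.19936793] y [0.19936793 0.9799247 ]
```

```bash
python3 -m pendant '[{"jaw":-1,"tx":10,"ty":25,"tz":0,"az":-20},{"jaw":-1,"tx":10,"ty":25,"tz":0,"az":-20},{"jaw":-1,"tx":10,"ty":25,"tz":0,"az":-20},{"jaw":-1,"tx":10,"ty":25,"tz":0,"az":-20},{"jaw":-1,"tx":29.2,"ty":78.7,"tz":-4,"az":-37.6},{"jaw":-1,"tx":29.2,"ty":78.7,"tz":-4,"az":-37.6},{"jaw":-1,"tx":29.2,"ty":78.7,"tz":-4,"az":-37.6},{"jaw":-1,"tx":29.2,"ty":78.7,"tz":-4,"az":-37.6},{"jaw":-1,"tx":29.2,"ty":78.7,"tz":-4,"az":-37.6},{"jaw":-1,"tx":29.2,"ty":78.7,"tz":-4,"az":-37.6}]' 60
python3 - <<'E'
from h import *
go((*c2w(-100,-62),62,YAW-90))
E
```

```text
t 0.1 p [ 252.9 -515.9  230.5] corner [-229.5 -891.2] yaw -63.9 F(corner) [ 0.5 -0.3 -0.3] w 85.3
[29.22, 78.67, -16.85] az -37.6 corner [-100.  -62.]invalid input at $[0]: expected keys jaw, tx, ty, tz, ax, ay, az
```

All keys are required.

```bash
python3 -m pendant '[{"jaw":-1,"tx":10,"ty":25,"tz":0,"ax":0,"ay":0,"az":-20},{"jaw":-1,"tx":10,"ty":25,"tz":0,"ax":0,"ay":0,"az":-20},{"jaw":-1,"tx":10,"ty":25,"tz":0,"ax":0,"ay":0,"az":-20},{"jaw":-1,"tx":10,"ty":25,"tz":0,"ax":0,"ay":0,"az":-20},{"jaw":-1,"tx":29.2,"ty":78.7,"tz":-4,"ax":0,"ay":0,"az":-37.6},{"jaw":-1,"tx":29.2,"ty":78.7,"tz":-4,"ax":0,"ay":0,"az":-37.6},{"jaw":-1,"tx":29.2,"ty":78.7,"tz":-4,"ax":0,"ay":0,"az":-37.6},{"jaw":-1,"tx":29.2,"ty":78.7,"tz":-4,"ax":0,"ay":0,"az":-37.6},{"jaw":-1,"tx":29.2,"ty":78.7,"tz":-4,"ax":0,"ay":0,"az":-37.6},{"jaw":-1,"tx":29.2,"ty":78.7,"tz":-4,"ax":0,"ay":0,"az":-37.6}]' 60
python3 - <<'E'
from h import *
go((*c2w(-100,-62),62,YAW-90))
E
```

```text
clock: 1.35
position: [0.4693, 0.0598, 0.2065]
ee_rot: [0.0, 0.995, -0.1, 0.0]
contact_force: [0.2, -1.3, 0.4]
width: 0.0
gripper_force: 0.0
t 1.35 p [469.3  59.8 206.5] corner [-132.3 -283.9] yaw -101.5 F(corner) [ 0.4 -1.3  0.4] w 0.0
[7.59, 21.1, -14.45] az -0.0 corner [-100.  -62.]
```

```bash
python3 -m pendant '[{"jaw":-1,"tx":7.6,"ty":21.1,"tz":-4,"ax":0,"ay":0,"az":0},{"jaw":-1,"tx":7.6,"ty":21.1,"tz":-4,"ax":0,"ay":0,"az":0},{"jaw":-1,"tx":7.6,"ty":21.1,"tz":-4,"ax":0,"ay":0,"az":0},{"jaw":-1,"tx":7.6,"ty":21.1,"tz":-4,"ax":0,"ay":0,"az":0},{"jaw":-1,"tx":7.6,"ty":21.1,"tz":-4,"ax":0,"ay":0,"az":0},{"jaw":-1,"tx":7.6,"ty":21.1,"tz":-9,"ax":0,"ay":0,"az":0},{"jaw":-1,"tx":7.6,"ty":21.1,"tz":-14.4,"ax":0,"ay":0,"az":0},{"jaw":-1,"tx":7.6,"ty":21.1,"tz":-14.4,"ax":0,"ay":0,"az":0},{"jaw":-1,"tx":7.6,"ty":21.1,"tz":-14.4,"ax":0,"ay":0,"az":0}]'
python3 - <<'E'
from h import *
go((*c2w(-84,-62),62,YAW-90),(*c2w(-75,-62),62,YAW-90))
E
```

```text
clock: 2.48
position: [0.5462, 0.2686, 0.0643]
ee_rot: [-0.0, 0.995, -0.1, 0.001]
contact_force: [1.2, 0.3, 0.0]
width: -0.0
gripper_force: 0.0
t 2.48 p [546.2 268.6  64.3] corner [-98.6 -64. ] yaw -101.5 F(corner) [1.1 0.6 0. ] w -0.0
[1.47, -0.1, -0.23] az 0.0 corner [-84. -62.]
[2.35, -0.27, -0.23] az 0.0 corner [-75. -62.]
```

```bash
python3 -m pendant '[{"jaw":-1,"tx":0.5,"ty":-0.1,"tz":0,"ax":0,"ay":0,"az":0},{"jaw":-1,"tx":0.9,"ty":-0.18,"tz":0,"ax":0,"ay":0,"az":0},{"jaw":-1,"tx":1.2,"ty":-0.24,"tz":0,"ax":0,"ay":0,"az":0},{"jaw":-1,"tx":1.5,"ty":-0.3,"tz":0,"ax":0,"ay":0,"az":0},{"jaw":-1,"tx":1.8,"ty":-0.37,"tz":0,"ax":0,"ay":0,"az":0},{"jaw":-1,"tx":2.0,"ty":-0.41,"tz":0,"ax":0,"ay":0,"az":0},{"jaw":-1,"tx":2.0,"ty":-0.41,"tz":0,"ax":0,"ay":0,"az":0}]'
python3 - <<'E'
from h import *
go()
look()
E
```

```text
clock: 3.35
position: [0.5647, 0.2648, 0.0625]
ee_rot: [0.0, 0.995, -0.1, -0.0]
contact_force: [-3.2, 1.1, 0.7]
width: 0.0001
gripper_force: 1.2
t 3.35 p [564.7 264.8  62.5] corner [-79.7 -64.1] yaw -101.5 F(corner) [-3.4  0.5  0.7] w 0.1
top 0.096 [605.9, 250.6, 123.8, 63.8, 79.9] [-36.4 -69.7] ang -88.6
top 0.096 [549.6, 153.0, 133.6, 59.8, -8.7] [ -72.2 -176.6] ang 2.8
top 0.07 [608.0, -162.1, 130.9, 66.5, -2.8]
top 0.07 [438.5, -239.2, 125.7, 65.3, 2.8]
top 0.07 [446.9, -119.8, 84.7, 84.7, 3.4]
side 0.096 [547.8, 154.9, 139.7, 61.9, -8.7] [ -74.3 -175.1] ang 2.8
side 0.07 [605.5, -158.7, 138.9, 74.2, -3.0]
side 0.07 [437.0, -235.1, 129.8, 75.3, 2.6]
side 0.07 [444.7, -116.5, 93.0, 89.1, -86.6]
```

```bash
python3 -m pendant '[{"jaw":-1,"tx":0.2,"ty":-0.04,"tz":0,"ax":0,"ay":0,"az":0},{"jaw":-1,"tx":0.35,"ty":-0.07,"tz":0,"ax":0,"ay":0,"az":0},{"jaw":-1,"tx":0.35,"ty":-0.07,"tz":0,"ax":0,"ay":0,"az":0}]' | grep -E "clock|force"
python3 -m pendant '[{"jaw":-1,"tx":0.15,"ty":-0.03,"tz":0,"ax":0,"ay":0,"az":0},{"jaw":-1,"tx":0.15,"ty":-0.03,"tz":0,"ax":0,"ay":0,"az":0}]'| grep -E "clock|force"
python3 - <<'E'
from h import *
go()
look()
E
```

```text
clock: 3.82
contact_force: [-2.5, 1.8, -0.6]
gripper_force: 1.2
clock: 4.08
contact_force: [-5.8, 1.7, 2.5]
gripper_force: 2.9
t 4.08 p [568.6 264.2  62.6] corner [-75.7 -63.9] yaw -101.5 F(corner) [-6.   0.5  2.5] w -0.2
top 0.096 [609.5, 249.4, 124.8, 63.7, 78.7] [-32.7 -70.2] ang -89.8
top 0.096 [549.6, 152.9, 133.6, 59.9, -8.7] [ -72.1 -176.7] ang 2.8
top 0.07 [608.0, -162.3, 131.0, 66.2, -2.7]
top 0.07 [438.5, -239.3, 125.7, 65.1, 2.8]
top 0.07 [447.0, -120.0, 84.7, 84.5, 3.3]
side 0.096 [547.7, 155.0, 139.9, 62.1, -8.7] [ -74.4 -175. ] ang 2.8
side 0.07 [605.4, -158.5, 139.1, 74.7, -2.9]
side 0.07 [437.1, -235.3, 129.2, 75.4, 3.3]
side 0.07 [444.7, -116.4, 93.5, 89.2, -86.9]
```

```bash
python3 - <<'E'
from h import *
go((*c2w(-90,-64),62,YAW-90),(*c2w(-160,-176),62,YAW-90),(*c2w(-142,-175),62,YAW-90))
E
```

```text
t 4.17 p [568.6 264.1  62.6] corner [-75.7 -63.9] yaw -101.5 F(corner) [-5.3  1.3  1.7] w 0.1
[-1.4, 0.28, -0.06] az -0.0 corner [-90. -64.]
[-10.49, -9.3, -0.06] az -0.0 corner [-160. -176.]
[-8.71, -9.57, -0.06] az -0.0 corner [-142. -175.]
```

```bash
python3 -m pendant '[{"jaw":-1,"tx":-4,"ty":0.8,"tz":0,"ax":0,"ay":0,"az":0},{"jaw":-1,"tx":-8.4,"ty":1.7,"tz":0,"ax":0,"ay":0,"az":0},{"jaw":-1,"tx":-8.4,"ty":1.7,"tz":0,"ax":0,"ay":0,"az":0},{"jaw":-1,"tx":-9.5,"ty":-4,"tz":0,"ax":0,"ay":0,"az":0},{"jaw":-1,"tx":-10.5,"ty":-9.3,"tz":0,"ax":0,"ay":0,"az":0},{"jaw":-1,"tx":-10.5,"ty":-9.3,"tz":0,"ax":0,"ay":0,"az":0},{"jaw":-1,"tx":-9.8,"ty":-9.4,"tz":0,"ax":0,"ay":0,"az":0},{"jaw":-1,"tx":-9.4,"ty":-9.48,"tz":0,"ax":0,"ay":0,"az":0},{"jaw":-1,"tx":-9.1,"ty":-9.54,"tz":0,"ax":0,"ay":0,"az":0},{"jaw":-1,"tx":-8.9,"ty":-9.58,"tz":0,"ax":0,"ay":0,"az":0}]' | grep -E "clock|force"
python3 -m pendant '[{"jaw":-1,"tx":0.1,"ty":-0.02,"tz":0,"ax":0,"ay":0,"az":0},{"jaw":-1,"tx":0.1,"ty":-0.02,"tz":0,"ax":0,"ay":0,"az":0}]'| grep -E "clock|force"
python3 - <<'E'
from h import *
go()
look()
E
```

```text
clock: 5.42
contact_force: [-9.0, 3.5, 5.4]
gripper_force: 4.7
clock: 5.68
contact_force: [-8.1, 4.1, 6.4]
gripper_force: 4.5
t 5.67 p [478.5 169.2  62.2] corner [-145.  -174.9] yaw -101.5 F(corner) [-8.7  2.4  6.4] w -0.1
top 0.096 [609.5, 249.9, 125.4, 63.9, 78.8] [-32.8 -69.7] ang -89.7
top 0.096 [554.9, 151.8, 132.5, 59.7, -9.4] [ -66.7 -176.7] ang 2.1
top 0.07 [608.0, -162.3, 131.0, 66.1, -2.8]
top 0.07 [438.5, -239.6, 125.4, 65.2, 2.2]
top 0.07 [446.9, -119.8, 84.7, 84.6, -86.6]
side 0.096 [587.7, 162.7, 99.1, 51.1, -35.9] [ -36.8 -159.5] ang -24.4
side 0.096 [606.0, 250.9, 125.1, 71.1, 78.9] [-36.4 -69.4] ang -89.6
side 0.07 [605.3, -158.8, 139.2, 74.3, -3.3]
side 0.07 [437.1, -235.7, 129.4, 74.1, 2.6]
side 0.07 [444.4, -116.4, 93.1, 89.7, -86.6]
```

```bash
python3 - <<'E'
from h import *
go((*c2w(-165,-175),62,YAW-90),(*c2w(-165,-234),62,YAW-90),(*c2w(-45,-234),62,YAW-90),(*c2w(-45,-222),62,YAW-90),(*c2w(-45,-205),62,YAW-90))
E
```

```text
t 5.78 p [478.5 169.2  62.2] corner [-145.1 -174.9] yaw -101.5 F(corner) [-8.8  1.1  5.4] w -0.1
[-1.96, 0.39, -0.02] az -0.0 corner [-165. -175.]
[-3.13, -5.39, -0.02] az -0.0 corner [-165. -234.]
[8.63, -7.79, -0.02] az -0.0 corner [ -45. -234.]
[8.87, -6.61, -0.02] az -0.0 corner [ -45. -222.]
[9.2, -4.95, -0.02] az -0.0 corner [ -45. -205.]
```

```bash
python3 -m pendant '[{"jaw":-1,"tx":-2,"ty":0.4,"tz":0,"ax":0,"ay":0,"az":0},{"jaw":-1,"tx":-3.1,"ty":-5.4,"tz":0,"ax":0,"ay":0,"az":0},{"jaw":-1,"tx":-3.1,"ty":-5.4,"tz":0,"ax":0,"ay":0,"az":0},{"jaw":-1,"tx":3,"ty":-6.6,"tz":0,"ax":0,"ay":0,"az":0},{"jaw":-1,"tx":8.6,"ty":-7.8,"tz":0,"ax":0,"ay":0,"az":0},{"jaw":-1,"tx":8.6,"ty":-7.8,"tz":0,"ax":0,"ay":0,"az":0},{"jaw":-1,"tx":8.75,"ty":-7.2,"tz":0,"ax":0,"ay":0,"az":0},{"jaw":-1,"tx":8.87,"ty":-6.6,"tz":0,"ax":0,"ay":0,"az":0},{"jaw":-1,"tx":8.97,"ty":-6.1,"tz":0,"ax":0,"ay":0,"az":0},{"jaw":-1,"tx":9.06,"ty":-5.65,"tz":0,"ax":0,"ay":0,"az":0}]' | grep -E "clock|force"
python3 - <<'E'
from h import *
go()
look()
E
```

```text
clock: 7.02
contact_force: [-1.8, -3.6, 1.0]
gripper_force: 1.7
t 7.03 p [571.2 111.2  62.7] corner [ -42.6 -213.2] yaw -101.4 F(corner) [-1.  -3.9  1. ] w 0.1
top 0.07 [608.0, -162.2, 131.0, 66.3, -2.8]
top 0.07 [438.5, -239.6, 125.4, 65.1, 2.3]
top 0.07 [446.9, -119.8, 84.6, 84.6, 3.4]
side 0.096 [551.0, 145.8, 140.0, 89.8, -9.4] [ -69.3 -183.4] ang 2.1
side 0.096 [606.2, 250.9, 125.1, 70.6, 78.9] [-36.2 -69.4] ang -89.6
side 0.07 [605.7, -158.6, 138.4, 74.5, -2.9]
side 0.07 [437.1, -235.5, 129.2, 75.1, 3.3]
side 0.07 [444.7, -116.5, 93.0, 89.1, -86.5]
```

```bash
python3 -m pendant '[{"jaw":-1,"tx":0.07,"ty":0.35,"tz":0,"ax":0,"ay":0,"az":0},{"jaw":-1,"tx":0.14,"ty":0.7,"tz":0,"ax":0,"ay":0,"az":0},{"jaw":-1,"tx":0.21,"ty":1.05,"tz":0,"ax":0,"ay":0,"az":0},{"jaw":-1,"tx":0.28,"ty":1.35,"tz":0,"ax":0,"ay":0,"az":0}]' | grep -E "clock|force"
python3 -m pendant '[{"jaw":-1,"tx":0.04,"ty":0.2,"tz":0,"ax":0,"ay":0,"az":0},{"jaw":-1,"tx":0.06,"ty":0.3,"tz":0,"ax":0,"ay":0,"az":0},{"jaw":-1,"tx":0.06,"ty":0.3,"tz":0,"ax":0,"ay":0,"az":0}]' | grep -E "clock|force"
python3 - <<'E'
from h import *
go()
look()
E
```

```text
clock: 7.62
contact_force: [-3.4, -5.4, 2.8]
gripper_force: 3.1
clock: 8.0
contact_force: [-3.7, -5.3, 2.4]
gripper_force: 3.0
t 8.0 p [575.2 126.8  62.6] corner [ -41.8 -197.1] yaw -101.5 F(corner) [-2.6 -6.   2.4] w -0.2
top 0.07 [608.0, -162.1, 131.0, 66.4, -3.0]
top 0.07 [438.5, -239.5, 125.7, 64.6, 2.7]
top 0.07 [446.9, -119.8, 84.8, 84.7, -86.6]
side 0.096 [586.0, 219.3, 221.4, 133.6, 50.3] [ -49.7 -104.4] ang 61.8
side 0.07 [605.3, -158.4, 139.1, 74.8, -2.6]
side 0.07 [437.2, -235.8, 129.1, 74.4, 3.3]
side 0.07 [444.7, -116.1, 93.9, 89.1, -86.6]
side 0.07 [551.4, 229.3, 192.3, 71.0, 50.3]
```

```bash
for i in 1; do python3 -m pendant '[{"jaw":-1,"tx":0.04,"ty":0.2,"tz":0,"ax":0,"ay":0,"az":0},{"jaw":-1,"tx":0.04,"ty":0.2,"tz":0,"ax":0,"ay":0,"az":0}]'; done | grep -E "clock|position|force"
python3 - <<'E'
from h import *
go()
E
python3 -m pendant '[{"jaw":-1,"tx":0.04,"ty":0.2,"tz":0,"ax":0,"ay":0,"az":0},{"jaw":-1,"tx":0.04,"ty":0.2,"tz":0,"ax":0,"ay":0,"az":0}]' | grep -E "clock|position|force"
python3 - <<'E'
from h import *
go()
E
```

```text
clock: 8.35
position: [0.5752, 0.1269, 0.0626]
contact_force: [-3.4, -10.7, 3.3]
gripper_force: 5.7
t 8.35 p [575.2 126.9  62.6] corner [ -41.8 -197.1] yaw -101.4 F(corner) [ -1.2 -11.1   3.3] w 0.1
clock: 8.6
position: [0.5752, 0.1269, 0.0627]
contact_force: [-5.2, -16.6, 4.7]
gripper_force: 8.5
t 8.6 p [575.2 126.9  62.7] corner [ -41.8 -197. ] yaw -101.3 F(corner) [ -1.8 -17.3   4.7] w -0.1
```

```bash
python3 -m pendant '[{"jaw":-1,"tx":-0.4,"ty":-2,"tz":0,"ax":0,"ay":0,"az":0},{"jaw":-1,"tx":-0.4,"ty":-2,"tz":6,"ax":0,"ay":0,"az":0},{"jaw":-1,"tx":-0.4,"ty":-3,"tz":9.7,"ax":0,"ay":0,"az":0},{"jaw":1,"tx":3.3,"ty":-28.9,"tz":9.7,"ax":0,"ay":0,"az":8.7},{"jaw":1,"tx":3.3,"ty":-28.9,"tz":9.7,"ax":0,"ay":0,"az":8.7},{"jaw":1,"tx":3.3,"ty":-28.9,"tz":9.7,"ax":0,"ay":0,"az":8.7},{"jaw":1,"tx":3.3,"ty":-28.9,"tz":9.7,"ax":0,"ay":0,"az":8.7},{"jaw":1,"tx":3.3,"ty":-28.9,"tz":9.7,"ax":0,"ay":0,"az":8.7},{"jaw":1,"tx":3.3,"ty":-28.9,"tz":9.7,"ax":0,"ay":0,"az":8.7}]' | grep -E "clock|force"
python3 - <<'E'
from h import *
go((608,-162,30,-92.8))
look()
E
```

```text
clock: 9.72
contact_force: [0.2, 0.3, -0.4]
gripper_force: 0.0
t 9.72 p [ 610.3 -157.6  159.5] corner [  49.2 -468.9] yaw -92.9 F(corner) [ 0.1  0.3 -0.4] w 85.4
[-0.23, -0.44, -12.95] az 0.1 corner [  47.9 -473.6]
top 0.096 [569.6, 233.8, 183.7, 134.5, 80.0] [-68.7 -93.4] ang -88.5
top 0.07 [438.5, -239.4, 125.5, 64.9, 2.6]
top 0.07 [445.9, -108.1, 85.9, 61.4, 0.9]
side 0.096 [566.6, 234.6, 183.4, 140.4, 80.4] [-71.8 -93.2] ang -88.1
side 0.07 [605.1, -158.6, 139.4, 74.4, -2.6]
side 0.07 [437.1, -235.5, 129.4, 74.8, 3.0]
side 0.07 [444.5, -116.2, 93.6, 89.4, -86.6]
```

```bash
python3 -m pendant '[{"jaw":1,"tx":-0.2,"ty":-0.45,"tz":-4,"ax":0,"ay":0,"az":0},{"jaw":1,"tx":-0.2,"ty":-0.45,"tz":-8,"ax":0,"ay":0,"az":0},{"jaw":1,"tx":-0.2,"ty":-0.45,"tz":-11,"ax":0,"ay":0,"az":0},{"jaw":1,"tx":-0.2,"ty":-0.45,"tz":-13,"ax":0,"ay":0,"az":0},{"jaw":1,"tx":-0.2,"ty":-0.45,"tz":-13,"ax":0,"ay":0,"az":0},{"jaw":-1,"tx":-0.2,"ty":-0.45,"tz":-13,"ax":0,"ay":0,"az":0},{"jaw":-1,"tx":-0.2,"ty":-0.45,"tz":-13,"ax":0,"ay":0,"az":0},{"jaw":-1,"tx":-0.2,"ty":-0.45,"tz":-13,"ax":0,"ay":0,"az":0},{"jaw":-1,"tx":-0.2,"ty":-0.45,"tz":-13,"ax":0,"ay":0,"az":0}]' 60 | grep -E "clock|force|width|pos"
python3 - <<'E'
from h import *
go((*c2w(-136,-60),150,YAW-90))
d=manip.get_image("top");w=cloud(d)
cw=(w[...,:2]*1000-K)@R
m0=(abs(w[...,2]-.096)<.01)
for nm,q in[("corner",cw[...,1]>-119),("right",cw[...,1]<-127)]:
    c=max(cv2.findContours((m0&q&(abs(cw+110)<115).all(-1)).astype(np.uint8),0,1)[0],key=len)[:,0]
    print(nm,cv2.minAreaRect(((ray(d,c,.096)[:,:2]*1000-K)@R).astype(np.float32)))
E
```

```text
clock: 10.95
position: [0.6091, -0.1617, 0.0314]
contact_force: [0.1, 2.2, 6.1]
width: 0.0638
gripper_force: 69.6
t 10.95 p [ 609.1 -161.7   31.4] corner [  48.9 -473.1] yaw -92.8 F(corner) [-0.3  2.2  6.1] w 63.8
[-9.88, 44.17, 11.86] az -8.7 corner [-136.  -60.]
corner ((-31.82159423828125, -59.78089141845703), (69.42457580566406, 120.5174331665039), 1.7424798011779785)
right ((-66.16480255126953, -156.2512969970703), (136.06100463867188, 60.02826690673828), 1.1490792036056519)
```

```bash
python3 -m pendant '[{"jaw":-1,"tx":0,"ty":0,"tz":5,"ax":0,"ay":0,"az":0},{"jaw":-1,"tx":0,"ty":0,"tz":11,"ax":0,"ay":0,"az":0},{"jaw":-1,"tx":-9.9,"ty":44.4,"tz":11.9,"ax":0,"ay":0,"az":-8.7},{"jaw":-1,"tx":-9.9,"ty":44.4,"tz":11.9,"ax":0,"ay":0,"az":-8.7},{"jaw":-1,"tx":-9.9,"ty":44.4,"tz":11.9,"ax":0,"ay":0,"az":-8.7},{"jaw":-1,"tx":-9.9,"ty":44.4,"tz":11.9,"ax":0,"ay":0,"az":-8.7},{"jaw":-1,"tx":-9.9,"ty":44.4,"tz":11.9,"ax":0,"ay":0,"az":-8.7},{"jaw":-1,"tx":-9.9,"ty":44.4,"tz":11.9,"ax":0,"ay":0,"az":-8.7},{"jaw":-1,"tx":-9.9,"ty":44.4,"tz":11.9,"ax":0,"ay":0,"az":-8.7},{"jaw":-1,"tx":-9.9,"ty":44.4,"tz":11.9,"ax":0,"ay":0,"az":-8.7}]' | grep -E "clock|force|width|pos"
python3 - <<'E'
from h import *
go((*c2w(-136,-58),150,YAW-90))
d=manip.get_image("top")
for o in tops(d,.15,.2,.189): print(o)
cv2.imwrite("pics/top1.png",d["pixels"])
E
```

```text
clock: 12.25
position: [0.5066, 0.2854, 0.1478]
contact_force: [0.1, -0.2, -5.4]
width: 0.0643
gripper_force: 70.0
t 12.25 p [506.6 285.4 147.8] corner [-140.7  -55.4] yaw -101.3 F(corner) [ 0.2 -0.2 -5.4] w 64.3
[0.41, -0.35, 0.22] az -0.2 corner [-136.  -58.]
(np.int32(1063), [543.9, 271.5, 74.1, 52.2, 77.9], 0.1863, [153, 244, 43, 37])
(np.int32(782), [461.6, 288.5, 77.8, 46.3, -89.1], 0.1867, [139, 295, 46, 28])
```

```bash
python3 -m pendant '[{"jaw":-1,"tx":0,"ty":0,"tz":-5,"ax":0,"ay":0,"az":0},{"jaw":-1,"tx":0,"ty":0,"tz":-8,"ax":0,"ay":0,"az":0},{"jaw":-1,"tx":0,"ty":0,"tz":-8.6,"ax":0,"ay":0,"az":0},{"jaw":-1,"tx":0,"ty":0,"tz":-8.9,"ax":0,"ay":0,"az":0},{"jaw":-1,"tx":0,"ty":0,"tz":-9.1,"ax":0,"ay":0,"az":0},{"jaw":-1,"tx":0,"ty":0,"tz":-9.1,"ax":0,"ay":0,"az":0},{"jaw":-1,"tx":0,"ty":0,"tz":-9.1,"ax":0,"ay":0,"az":0}]' | grep -E "clock|force|width|pos"
python3 - <<'E'
from h import *
go((*c2w(-136,-58),57.4,YAW-90))
E
```

```text
clock: 13.18
position: [0.5092, 0.2824, 0.0584]
contact_force: [-0.0, -0.4, -4.4]
width: 0.0641
gripper_force: 69.8
t 13.18 p [509.2 282.4  58.4] corner [-137.5  -57.8] yaw -101.5 F(corner) [ 0.  -0.4 -4.4] w 64.1
[0.14, -0.05, -0.1] az -0.0 corner [-136.  -58.]
```

Still about 1 mm up; lower until it takes the weight, then release.

```bash
python3 -m pendant '[{"jaw":-1,"tx":0,"ty":0,"tz":-0.1,"ax":0,"ay":0,"az":0},{"jaw":-1,"tx":0,"ty":0,"tz":-0.2,"ax":0,"ay":0,"az":0},{"jaw":-1,"tx":0,"ty":0,"tz":-0.2,"ax":0,"ay":0,"az":0}]' | grep -E "clock|force|width|pos"
python3 -m pendant '[{"jaw":-0.2,"tx":0,"ty":0,"tz":0,"ax":0,"ay":0,"az":0},{"jaw":0.74,"tx":0,"ty":0,"tz":0,"ax":0,"ay":0,"az":0},{"jaw":0.74,"tx":0,"ty":0,"tz":0,"ax":0,"ay":0,"az":0},{"jaw":0.74,"tx":0,"ty":0,"tz":0,"ax":0,"ay":0,"az":0},{"jaw":0.74,"tx":0,"ty":0,"tz":4,"ax":0,"ay":0,"az":0},{"jaw":0.74,"tx":0,"ty":0,"tz":9,"ax":0,"ay":0,"az":0},{"jaw":0.74,"tx":0,"ty":0,"tz":9,"ax":0,"ay":0,"az":0}]' | grep -E "clock|force|width|pos"
python3 - <<'E'
from h import *
go((*c2w(-100,-105),62,YAW-90))
d=manip.get_image("side");cv2.imwrite("pics/side1.png",d["pixels"][180:480,80:480])
look()
E
```

```text
clock: 13.55
position: [0.5092, 0.2824, 0.0574]
contact_force: [-2.4, -0.7, 5.9]
width: 0.0642
gripper_force: 71.4
clock: 14.42
position: [0.5118, 0.2835, 0.1499]
contact_force: [0.6, -0.2, -0.7]
width: 0.0746
gripper_force: 0.0
t 14.43 p [511.8 283.5 149.9] corner [-135.2  -56.3] yaw -101.5 F(corner) [ 0.6 -0.1 -0.7] w 74.6
[2.48, -5.48, -8.79] az -0.0 corner [-100. -105.]
top 0.096 [569.3, 233.6, 183.7, 134.7, 80.3] [-68.9 -93.7] ang -88.2
top 0.096 [543.5, 274.1, 66.3, 59.3, 79.2] [-102.3  -59.1] ang -89.3
top 0.07 [438.5, -239.3, 125.5, 65.1, 2.5]
top 0.07 [446.9, -119.8, 84.8, 84.7, -86.6]
side 0.096 [534.3, 178.3, 95.6, 61.7, -9.9] [ -92.2 -154.9] ang 1.6
side 0.096 [525.0, 270.8, 186.8, 85.6, -24.4] [-119.7  -66.1] ang -12.9
side 0.07 [437.0, -235.5, 129.6, 74.6, 2.6]
side 0.07 [444.7, -116.2, 93.5, 89.1, -86.6]
```

View pics/side1.png

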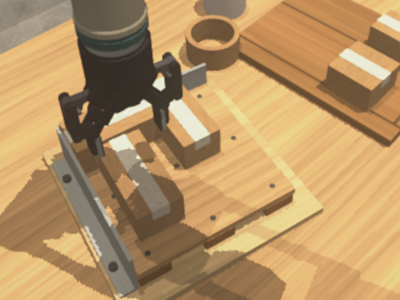

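Carton_1 stands flat on the deck (crop (150,195)), gripper clear above it. Now push it to the left stop.

```bash
python3 - <<'E'
from h import *
go((*c2w(-150,-118),62,YAW-90),(*c2w(-150,-106),62,YAW-90),(*c2w(-150,-84),62,YAW-90),(*c2w(-150,-80),62,YAW-90))
E
```

```text
t 14.57 p [508.1 281.9 144.8] corner [-138.5  -58.5] yaw -101.5 F(corner) [-0.9 -0.4  0.2] w 74.6
[-2.31, -5.6, -8.28] az -0.0 corner [-150. -118.]
[-2.07, -4.42, -8.28] az -0.0 corner [-150. -106.]
[-1.63, -2.27, -8.28] az -0.0 corner [-150.  -84.]
[-1.55, -1.87, -8.28] az -0.0 corner [-150.  -80.]
```

```bash
python3 -m pendant '[{"jaw":-1,"tx":-2.3,"ty":-5.6,"tz":0,"ax":0,"ay":0,"az":0},{"jaw":-1,"tx":-2.3,"ty":-5.6,"tz":0,"ax":0,"ay":0,"az":0},{"jaw":-1,"tx":-2.3,"ty":-5.6,"tz":-4,"ax":0,"ay":0,"az":0},{"jaw":-1,"tx":-2.3,"ty":-5.6,"tz":-8.3,"ax":0,"ay":0,"az":0},{"jaw":-1,"tx":-2.3,"ty":-5.6,"tz":-8.3,"ax":0,"ay":0,"az":0},{"jaw":-1,"tx":-2.07,"ty":-4.4,"tz":-8.3,"ax":0,"ay":0,"az":0},{"jaw":-1,"tx":-1.97,"ty":-3.9,"tz":-8.3,"ax":0,"ay":0,"az":0},{"jaw":-1,"tx":-1.87,"ty":-3.4,"tz":-8.3,"ax":0,"ay":0,"az":0},{"jaw":-1,"tx":-1.77,"ty":-2.9,"tz":-8.3,"ax":0,"ay":0,"az":0},{"jaw":-1,"tx":-1.69,"ty":-2.5,"tz":-8.3,"ax":0,"ay":0,"az":0}]' | grep -E "clock|force|pos"
python3 -m pendant '[{"jaw":-1,"tx":0.06,"ty":0.3,"tz":0,"ax":0,"ay":0,"az":0},{"jaw":-1,"tx":0.08,"ty":0.4,"tz":0,"ax":0,"ay":0,"az":0},{"jaw":-1,"tx":0.08,"ty":0.4,"tz":0,"ax":0,"ay":0,"az":0}]' | grep -E "clock|force|pos"
python3 - <<'E'
from h import *
go((*c2w(-150,-80),62,YAW-90))
E
```

```text
clock: 15.82
position: [0.4922, 0.2574, 0.0632]
contact_force: [-1.4, -3.2, 1.3]
gripper_force: 1.6
clock: 16.2
position: [0.4928, 0.2608, 0.0628]
contact_force: [-0.1, -4.3, 3.1]
gripper_force: 2.4
t 16.2 p [492.8 260.8  62.8] corner [-149.3  -82.3] yaw -101.5 F(corner) [ 0.7 -4.3  3.1] w -0.1
[-0.02, 0.24, -0.08] az -0.0 corner [-150.  -80.]
```

```bash
python3 -m pendant '[{"jaw":-1,"tx":0.04,"ty":0.2,"tz":0,"ax":0,"ay":0,"az":0},{"jaw":-1,"tx":0.06,"ty":0.3,"tz":0,"ax":0,"ay":0,"az":0},{"jaw":-1,"tx":0.06,"ty":0.3,"tz":0,"ax":0,"ay":0,"az":0}]' | grep -E "clock|force|pos"
python3 -m pendant '[{"jaw":-1,"tx":0.03,"ty":0.15,"tz":0,"ax":0,"ay":0,"az":0},{"jaw":-1,"tx":0.03,"ty":0.15,"tz":0,"ax":0,"ay":0,"az":0}]' | grep -E "clock|force|pos"
python3 - <<'E'
from h import *
go((*c2w(-150,-105),62,YAW-90),(*c2w(-225,-105),62,YAW-90),(*c2w(-225,-34),62,YAW-90),(*c2w(-216,-34),62,YAW-90),(*c2w(-206,-34),62,YAW-90))
look()
E
```

```text
clock: 16.58
position: [0.4945, 0.2632, 0.0628]
contact_force: [2.5, -6.9, 4.1]
gripper_force: 3.2
clock: 16.82
position: [0.4946, 0.2632, 0.0629]
contact_force: [1.6, -12.0, 3.3]
gripper_force: 5.4
t 16.82 p [494.6 263.2  62.9] corner [-148.   -79.6] yaw -101.4 F(corner) [  3.9 -11.5   3.3] w -0.2
[-0.7, -2.45, -0.09] az -0.1 corner [-150. -105.]
[-8.05, -0.95, -0.09] az -0.1 corner [-225. -105.]
[-6.63, 6.0, -0.09] az -0.1 corner [-225.  -34.]
[-5.75, 5.82, -0.09] az -0.1 corner [-216.  -34.]
[-4.77, 5.63, -0.09] az -0.1 corner [-206.  -34.]
top 0.096 [569.4, 233.7, 183.6, 134.7, 80.3] [-68.8 -93.6] ang -88.2
top 0.07 [438.5, -239.4, 125.5, 65.1, 2.6]
top 0.07 [447.0, -119.9, 84.7, 84.6, 3.4]
side 0.096 [537.6, 156.8, 124.2, 44.9, -26.1] [ -84.7 -175.3] ang -14.6
side 0.096 [543.1, 287.2, 205.5, 91.6, -11.2] [-105.3  -46.4] ang 0.3
side 0.07 [436.7, -235.7, 130.3, 74.1, 2.6]
side 0.07 [444.3, -116.3, 93.3, 89.8, -86.6]
```

```bash
python3 -m pendant '[{"jaw":-1,"tx":-0.8,"ty":-2.8,"tz":0,"ax":0,"ay":0,"az":0},{"jaw":-1,"tx":-8.1,"ty":-1.3,"tz":0,"ax":0,"ay":0,"az":0},{"jaw":-1,"tx":-8.1,"ty":-1.3,"tz":0,"ax":0,"ay":0,"az":0},{"jaw":-1,"tx":-6.7,"ty":5.6,"tz":0,"ax":0,"ay":0,"az":0},{"jaw":-1,"tx":-6.7,"ty":5.6,"tz":0,"ax":0,"ay":0,"az":0},{"jaw":-1,"tx":-6.2,"ty":5.5,"tz":0,"ax":0,"ay":0,"az":0},{"jaw":-1,"tx":-5.8,"ty":5.42,"tz":0,"ax":0,"ay":0,"az":0},{"jaw":-1,"tx":-5.5,"ty":5.36,"tz":0,"ax":0,"ay":0,"az":0},{"jaw":-1,"tx":-5.2,"ty":5.3,"tz":0,"ax":0,"ay":0,"az":0},{"jaw":-1,"tx":-5.0,"ty":5.26,"tz":0,"ax":0,"ay":0,"az":0}]' | grep -E "clock|force|pos"
python3 -m pendant '[{"jaw":-1,"tx":0.1,"ty":-0.02,"tz":0,"ax":0,"ay":0,"az":0},{"jaw":-1,"tx":0.15,"ty":-0.03,"tz":0,"ax":0,"ay":0,"az":0},{"jaw":-1,"tx":0.15,"ty":-0.03,"tz":0,"ax":0,"ay":0,"az":0}]' | grep -E "clock|force|pos"
python3 - <<'E'
from h import *
go()
E
```

```text
clock: 18.18
position: [0.4428, 0.3176, 0.0626]
contact_force: [-3.6, -0.1, 1.6]
gripper_force: 1.7
clock: 18.55
position: [0.4433, 0.3175, 0.0626]
contact_force: [-5.6, -1.1, 3.3]
gripper_force: 2.7
t 18.55 p [443.3 317.5  62.6] corner [-209.1  -36.6] yaw -101.5 F(corner) [-5.3 -2.1  3.3] w 0.1
```

```bash
python3 -m pendant '[{"jaw":-1,"tx":0.2,"ty":-0.04,"tz":0,"ax":0,"ay":0,"az":0},{"jaw":-1,"tx":0.3,"ty":-0.06,"tz":0,"ax":0,"ay":0,"az":0},{"jaw":-1,"tx":0.3,"ty":-0.06,"tz":0,"ax":0,"ay":0,"az":0}]' | grep -E "clock|force|pos"
python3 -m pendant '[{"jaw":-1,"tx":0.2,"ty":-0.04,"tz":0,"ax":0,"ay":0,"az":0},{"jaw":-1,"tx":0.2,"ty":-0.04,"tz":0,"ax":0,"ay":0,"az":0}]' | grep -E "clock|force|pos"
python3 - <<'E'
from h import *
go()
E
```

```text
clock: 18.92
position: [0.446, 0.317, 0.0625]
contact_force: [-6.3, -0.6, 4.3]
gripper_force: 3.1
clock: 19.18
position: [0.4464, 0.3169, 0.0626]
contact_force: [-9.2, 1.9, 5.7]
gripper_force: 4.9
t 19.18 p [446.4 316.9  62.6] corner [-205.9  -36.6] yaw -101.5 F(corner) [-9.4 -0.   5.7] w -0.1
```

```bash
python3 -m pendant '[{"jaw":-1,"tx":0.2,"ty":-0.04,"tz":0,"ax":0,"ay":0,"az":0},{"jaw":-1,"tx":0.2,"ty":-0.04,"tz":0,"ax":0,"ay":0,"az":0}]' | grep -E "clock|force|pos"
python3 -m pendant '[{"jaw":-1,"tx":-2,"ty":0.4,"tz":0,"ax":0,"ay":0,"az":0},{"jaw":-1,"tx":-2,"ty":0.4,"tz":6,"ax":0,"ay":0,"az":0},{"jaw":-1,"tx":-2,"ty":0.4,"tz":9,"ax":0,"ay":0,"az":0},{"jaw":-1,"tx":-2,"ty":0.4,"tz":9,"ax":0,"ay":0,"az":0}]' | grep -E "clock|force|pos"
cat >> h.py <<'E'
def edges():
    "straight edges of the deck cartons' tops (z=96 mm) in the corner frame, from height mask: line fits"
    d=manip.get_image("top"); w=cloud(d); cw=(w[...,:2]*1000-K)@R
    m=(abs(w[...,2]-.096)<.009)&(cw<3).all(-1)&(cw>-245).all(-1)
    p=cw[m]
    def fit(nm,a,lo,hi,b0,b1,side):
        # outermost points along axis a per 4 mm slice of the other axis
        o=1-a; xs=[];ys=[]
        for c in np.arange(lo,hi,4):
            q=p[(abs(p[:,o]-c)<2)&(p[:,a]>b0)&(p[:,a]<b1),a]
            if len(q)>5: xs.append(c); ys.append(q.min() if side<0 else q.max())
        if len(xs)<4: print(nm,"none");return
        k=np.polyfit(xs,ys,1); print(nm,"mid",round(float(np.polyval(k,np.mean(xs))),1),"slope deg",round(np.degrees(np.arctan(k[0])),2),len(xs))
    fit("right: right side",1,-125,-8,-230,-130,-1)
    fit("right: near end",0,-178,-127,-158,-60,-1)
    fit("right/corner: far edge",0,-178,-8,-60,3,1)
    fit("left: near end",0,-60,-5,-215,-150,-1)
    fit("left: right side",1,-185,-72,-110,-20,-1)
    fit("corner: near side",0,-118,-70,-100,-20,-1)
    fit("near: near side",0,-185,-72,-235,-150,-1)
    fit("near: right end",1,-190,-140,-230,-140,-1)
E
python3 - <<'E'
from h import *
go((*c2w(-62,-216),62,YAW-90))
edges()
d=manip.get_image("top");cv2.imwrite("pics/top2.png",cv2.resize(d["pixels"][180:380,120:330],None,fx=2.8,fy=2.8))
E
```

```text
clock: 19.42
position: [0.4463, 0.3169, 0.0626]
contact_force: [-13.3, 4.1, 9.9]
gripper_force: 7.3
clock: 19.92
position: [0.4344, 0.3218, 0.1556]
contact_force: [-0.3, -0.4, -0.6]
gripper_force: 0.0
t 19.93 p [434.4 321.8 155.6] corner [-218.7  -34.1] yaw -101.5 F(corner) [-0.2 -0.5 -0.6] w 0.3
[11.73, -20.95, -9.36] az -0.0 corner [ -62. -216.]
right: right side mid -184.4 slope deg 1.92 30
right: near end mid -133.4 slope deg -0.86 13
right/corner: far edge mid -1.3 slope deg -0.31 43
left: near end mid -194.1 slope deg -0.6 14
left: right side mid -66.5 slope deg 0.23 29
corner: near side mid -64.0 slope deg -0.43 12
near: near side none
near: right end none
```

View pics/top2.png

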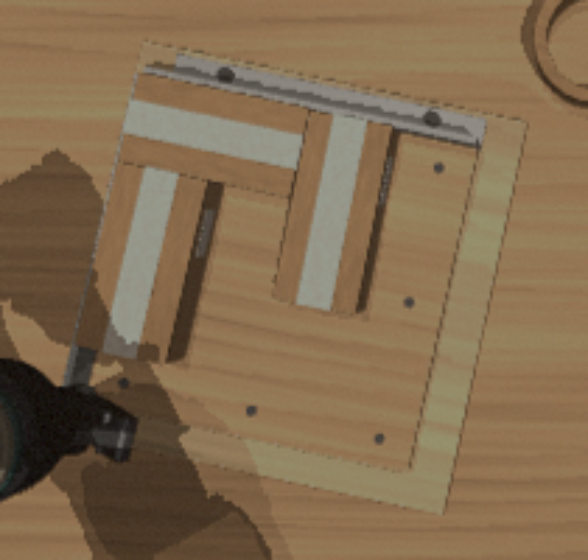

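The picture shows corner, left and right cartons tight except carton_right, which is slightly skewed, its near end leaning right at (320,310). Press it flush nearer its middle.

```bash
python3 -m pendant '[{"jaw":-1,"tx":11.9,"ty":-21,"tz":0,"ax":0,"ay":0,"az":0},{"jaw":-1,"tx":11.9,"ty":-21,"tz":0,"ax":0,"ay":0,"az":0},{"jaw":-1,"tx":11.9,"ty":-21,"tz":0,"ax":0,"ay":0,"az":0},{"jaw":-1,"tx":11.9,"ty":-21,"tz":0,"ax":0,"ay":0,"az":0},{"jaw":-1,"tx":11.9,"ty":-21,"tz":0,"ax":0,"ay":0,"az":0},{"jaw":-1,"tx":11.9,"ty":-21,"tz":-5,"ax":0,"ay":0,"az":0},{"jaw":-1,"tx":11.9,"ty":-21,"tz":-9.4,"ax":0,"ay":0,"az":0},{"jaw":-1,"tx":11.9,"ty":-21,"tz":-9.4,"ax":0,"ay":0,"az":0},{"jaw":-1,"tx":12.1,"ty":-20,"tz":-9.4,"ax":0,"ay":0,"az":0},{"jaw":-1,"tx":12.18,"ty":-19.6,"tz":-9.4,"ax":0,"ay":0,"az":0}]' | grep -E "clock|force|pos"
python3 - <<'E'
from h import *
go((*c2w(-60,-196),62,YAW-90))
E
```

```text
clock: 21.28
position: [0.5556, 0.126, 0.0606]
contact_force: [0.1, -0.1, 0.9]
gripper_force: 0.0
t 21.27 p [555.6 126.   60.6] corner [ -60.9 -201.9] yaw -101.4 F(corner) [ 0.1 -0.1  0.9] w -0.6
[0.21, 0.56, 0.14] az -0.1 corner [ -60. -196.]
```

```bash
python3 -m pendant '[{"jaw":-1,"tx":0.06,"ty":0.3,"tz":0.1,"ax":0,"ay":0,"az":0},{"jaw":-1,"tx":0.12,"ty":0.6,"tz":0.1,"ax":0,"ay":0,"az":0},{"jaw":-1,"tx":0.16,"ty":0.8,"tz":0.1,"ax":0,"ay":0,"az":0},{"jaw":-1,"tx":0.16,"ty":0.8,"tz":0.1,"ax":0,"ay":0,"az":0}]' | grep -E "clock|force|pos"
python3 - <<'E'
from h import *
go()
E
python3 -m pendant '[{"jaw":-1,"tx":0.03,"ty":0.15,"tz":0,"ax":0,"ay":0,"az":0},{"jaw":-1,"tx":0.03,"ty":0.15,"tz":0,"ax":0,"ay":0,"az":0}]' | grep -E "clock|force|pos"
python3 - <<'E'
from h import *
go()
edges()
E
```

```text
clock: 21.78
position: [0.5552, 0.1318, 0.06]
contact_force: [-1.6, -4.0, 3.3]
gripper_force: 2.5
t 21.77 p [555.2 131.8  60. ] corner [ -62.4 -196.3] yaw -101.5 F(corner) [-0.8 -4.3  3.3] w 0.0
clock: 22.02
position: [0.5552, 0.1319, 0.06]
contact_force: [-2.1, -8.0, 6.5]
gripper_force: 4.7
t 22.02 p [555.2 131.9  60. ] corner [ -62.4 -196.2] yaw -101.4 F(corner) [-0.4 -8.3  6.5] w 0.1
right: right side mid -182.9 slope deg 1.6 5
right: near end mid -133.7 slope deg -0.4 13
right/corner: far edge mid -1.2 slope deg -0.71 24
left: near end mid -194.2 slope deg -0.21 13
left: right side mid -44.2 slope deg 18.75 24
corner: near side none
near: near side none
near: right end none
```

```bash
python3 -m pendant '[{"jaw":-1,"tx":0.04,"ty":0.2,"tz":0,"ax":0,"ay":0,"az":0},{"jaw":-1,"tx":0.04,"ty":0.2,"tz":0,"ax":0,"ay":0,"az":0}]' | grep -E "clock|force|pos"
python3 -m pendant '[{"jaw":-1,"tx":-0.5,"ty":-2.4,"tz":0,"ax":0,"ay":0,"az":0},{"jaw":-1,"tx":-0.5,"ty":-3,"tz":6,"ax":0,"ay":0,"az":0},{"jaw":1,"tx":-11.8,"ty":-37.6,"tz":8,"ax":0,"ay":0,"az":14},{"jaw":1,"tx":-11.8,"ty":-37.6,"tz":8,"ax":0,"ay":0,"az":14},{"jaw":1,"tx":-11.8,"ty":-37.6,"tz":8,"ax":0,"ay":0,"az":14},{"jaw":1,"tx":-11.8,"ty":-37.6,"tz":8,"ax":0,"ay":0,"az":14},{"jaw":1,"tx":-11.8,"ty":-37.6,"tz":8,"ax":0,"ay":0,"az":14},{"jaw":1,"tx":-11.8,"ty":-37.6,"tz":8,"ax":0,"ay":0,"az":14},{"jaw":1,"tx":-11.8,"ty":-37.6,"tz":8,"ax":0,"ay":0,"az":14},{"jaw":1,"tx":-11.8,"ty":-37.6,"tz":8,"ax":0,"ay":0,"az":14}]' | grep -E "clock|force|pos"
python3 - <<'E'
from h import *
go((438.5,-239.4,31,-87.4))
edges()
E
```

```text
clock: 22.32
position: [0.5552, 0.1319, 0.0601]
contact_force: [-3.2, -14.4, 7.4]
gripper_force: 7.6
clock: 23.58
position: [0.4384, -0.2393, 0.1394]
contact_force: [-0.1, -0.0, 0.1]
gripper_force: 0.0
t 23.57 p [ 438.4 -239.3  139.4] corner [-102.9 -583.2] yaw -87.6 F(corner) [-0.1 -0.   0.1] w 85.2
[0.01, -0.01, -10.84] az 0.2 corner [-102.8 -583.3]
right: right side mid -182.6 slope deg 0.35 30
right: near end mid -133.9 slope deg -1.1 13
right/corner: far edge mid -1.1 slope deg -0.25 43
left: near end mid -194.3 slope deg -0.64 14
left: right side mid -66.3 slope deg 0.53 29
corner: near side mid -64.0 slope deg -1.0 12
near: near side none
near: right end none
```

```bash
python3 -m pendant '[{"jaw":1,"tx":0,"ty":0,"tz":-5,"ax":0,"ay":0,"az":0},{"jaw":1,"tx":0,"ty":0,"tz":-9,"ax":0,"ay":0,"az":0},{"jaw":1,"tx":0,"ty":0,"tz":-10.8,"ax":0,"ay":0,"az":0},{"jaw":1,"tx":0,"ty":0,"tz":-10.8,"ax":0,"ay":0,"az":0},{"jaw":-1,"tx":0,"ty":0,"tz":-10.8,"ax":0,"ay":0,"az":0},{"jaw":-1,"tx":0,"ty":0,"tz":-10.8,"ax":0,"ay":0,"az":0},{"jaw":-1,"tx":0,"ty":0,"tz":-10.8,"ax":0,"ay":0,"az":0},{"jaw":-1,"tx":0,"ty":0,"tz":-10.8,"ax":0,"ay":0,"az":0}]' 60 | grep -E "clock|force|width|pos"
python3 - <<'E'
from h import *
go((*c2w(-200,-136),150,YAW+.3))
E
```

```text
clock: 24.62
position: [0.4395, -0.2401, 0.033]
contact_force: [1.5, 2.9, 6.8]
width: 0.0621
gripper_force: 68.2
t 24.62 p [ 439.5 -240.1   33. ] corner [-101.7 -583.8] yaw -87.5 F(corner) [0.9 3.1 6.8] w 62.1
[-0.71, 45.84, 11.7] az 76.3 corner [-200. -136.]
```

```bash
python3 -m pendant '[{"jaw":-1,"tx":0,"ty":0,"tz":5,"ax":0,"ay":0,"az":0},{"jaw":-1,"tx":0,"ty":0,"tz":11.7,"ax":0,"ay":0,"az":0},{"jaw":-1,"tx":-0.7,"ty":45.8,"tz":11.7,"ax":0,"ay":0,"az":76.3},{"jaw":-1,"tx":-0.7,"ty":45.8,"tz":11.7,"ax":0,"ay":0,"az":76.3},{"jaw":-1,"tx":-0.7,"ty":45.8,"tz":11.7,"ax":0,"ay":0,"az":76.3},{"jaw":-1,"tx":-0.7,"ty":45.8,"tz":11.7,"ax":0,"ay":0,"az":76.3},{"jaw":-1,"tx":-0.7,"ty":45.8,"tz":11.7,"ax":0,"ay":0,"az":76.3},{"jaw":-1,"tx":-0.7,"ty":45.8,"tz":11.7,"ax":0,"ay":0,"az":76.3},{"jaw":-1,"tx":-0.7,"ty":45.8,"tz":11.7,"ax":0,"ay":0,"az":76.3},{"jaw":-1,"tx":-0.7,"ty":45.8,"tz":11.7,"ax":0,"ay":0,"az":76.3}]' | grep -E "clock|force|width|pos"
python3 - <<'E'
from h import *
go((*c2w(-200,-136),150,YAW+.3))
E
```

```text
clock: 25.88
position: [0.43, 0.2212, 0.1481]
contact_force: [-0.1, -0.8, -4.9]
width: 0.0623
gripper_force: 70.1
t 25.88 p [430.  221.2 148.1] corner [-203.  -133.7] yaw -10.9 F(corner) [ 0.  -0.8 -4.9] w 62.3
[0.24, -0.29, 0.19] az -0.3 corner [-200. -136.]
```

```bash
python3 -m pendant '[{"jaw":-1,"tx":0.1,"ty":-0.1,"tz":0,"ax":0,"ay":0,"az":0},{"jaw":-1,"tx":0.1,"ty":-0.1,"tz":-5,"ax":0,"ay":0,"az":0},{"jaw":-1,"tx":0.1,"ty":-0.1,"tz":-8,"ax":0,"ay":0,"az":0},{"jaw":-1,"tx":0.1,"ty":-0.1,"tz":-8.6,"ax":0,"ay":0,"az":0},{"jaw":-1,"tx":0.1,"ty":-0.1,"tz":-8.8,"ax":0,"ay":0,"az":0},{"jaw":-1,"tx":0.1,"ty":-0.1,"tz":-8.8,"ax":0,"ay":0,"az":0},{"jaw":-1,"tx":0.1,"ty":-0.1,"tz":-8.8,"ax":0,"ay":0,"az":0}]' | grep -E "clock|force|width|pos"
python3 - <<'E'
from h import *
go((*c2w(-200,-136),59,YAW+.3))
E
```

```text
clock: 26.75
position: [0.4331, 0.2173, 0.0618]
contact_force: [-0.4, 0.4, -5.8]
width: 0.0618
gripper_force: 70.0
t 26.75 p [433.1 217.3  61.8] corner [-199.1 -136.9] yaw -11.2 F(corner) [-0.4  0.3 -5.8] w 61.8
[-0.07, 0.1, -0.28] az -0.0 corner [-200. -136.]
```

```bash
python3 -m pendant '[{"jaw":-1,"tx":0,"ty":0,"tz":-0.15,"ax":0,"ay":0,"az":0},{"jaw":-1,"tx":0,"ty":0,"tz":-0.3,"ax":0,"ay":0,"az":0},{"jaw":-1,"tx":0,"ty":0,"tz":-0.35,"ax":0,"ay":0,"az":0},{"jaw":-1,"tx":0,"ty":0,"tz":-0.35,"ax":0,"ay":0,"az":0}]' | grep -E "clock|force|width|pos"
python3 -m pendant '[{"jaw":0.74,"tx":0,"ty":0,"tz":0,"ax":0,"ay":0,"az":0},{"jaw":0.74,"tx":0,"ty":0,"tz":0,"ax":0,"ay":0,"az":0},{"jaw":0.74,"tx":0,"ty":0,"tz":0,"ax":0,"ay":0,"az":0},{"jaw":0.74,"tx":0,"ty":0,"tz":4,"ax":0,"ay":0,"az":0},{"jaw":0.74,"tx":0,"ty":0,"tz":9,"ax":0,"ay":0,"az":0},{"jaw":0.74,"tx":0,"ty":0,"tz":9,"ax":0,"ay":0,"az":0}]' | grep -E "clock|force|width|pos"
python3 - <<'E'
from h import *
go((*c2w(-260,-132),62,YAW+.3),(*c2w(-246,-132),62,YAW+.3),(*c2w(-210,-132),62,YAW+.3))
d=manip.get_image("side");cv2.imwrite("pics/side2.png",d["pixels"][180:480,80:480])
E
```

```text
clock: 27.25
position: [0.4326, 0.2173, 0.059]
contact_force: [-3.6, -1.8, 9.6]
width: 0.0621
gripper_force: 71.9
clock: 28.0
position: [0.4352, 0.2182, 0.1508]
contact_force: [-0.2, 0.4, -0.6]
width: 0.0741
gripper_force: 0.0
t 28.0 p [435.2 218.2 150.8] corner [-197.2 -135.5] yaw -11.2 F(corner) [-0.2  0.4 -0.6] w 74.1
[-6.08, 1.6, -8.88] az -0.0 corner [-260. -132.]
[-4.71, 1.32, -8.88] az -0.0 corner [-246. -132.]
[-1.18, 0.6, -8.88] az -0.0 corner [-210. -132.]
```

View pics/side2.png

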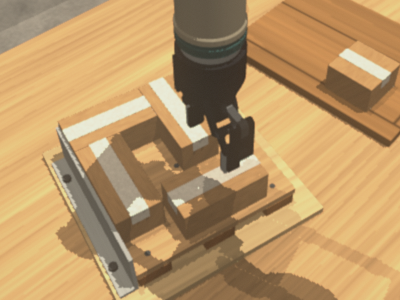

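Carton_2 stands flat at the near side (crop (215,190)), a step off the others. Push it home in x.

```bash
python3 -m pendant '[{"jaw":-1,"tx":-5.9,"ty":1.3,"tz":0,"ax":0,"ay":0,"az":0},{"jaw":-1,"tx":-5.9,"ty":1.3,"tz":-4,"ax":0,"ay":0,"az":0},{"jaw":-1,"tx":-5.9,"ty":1.3,"tz":-8.7,"ax":0,"ay":0,"az":0},{"jaw":-1,"tx":-5.9,"ty":1.3,"tz":-8.7,"ax":0,"ay":0,"az":0},{"jaw":-1,"tx":-5.2,"ty":1.15,"tz":-8.7,"ax":0,"ay":0,"az":0},{"jaw":-1,"tx":-4.7,"ty":1.05,"tz":-8.7,"ax":0,"ay":0,"az":0},{"jaw":-1,"tx":-4.2,"ty":0.95,"tz":-8.7,"ax":0,"ay":0,"az":0},{"jaw":-1,"tx":-3.7,"ty":0.85,"tz":-8.7,"ax":0,"ay":0,"az":0},{"jaw":-1,"tx":-3.2,"ty":0.75,"tz":-8.7,"ax":0,"ay":0,"az":0},{"jaw":-1,"tx":-2.7,"ty":0.65,"tz":-8.7,"ax":0,"ay":0,"az":0}]' | grep -E "clock|force|pos"
python3 -m pendant '[{"jaw":-1,"tx":0.4,"ty":-0.08,"tz":0,"ax":0,"ay":0,"az":0},{"jaw":-1,"tx":0.8,"ty":-0.16,"tz":0,"ax":0,"ay":0,"az":0},{"jaw":-1,"tx":0.8,"ty":-0.16,"tz":0,"ax":0,"ay":0,"az":0}]' | grep -E "clock|force|pos"
python3 - <<'E'
from h import *
go((*c2w(-211,-136),62,YAW+.3))
look()
E
```

```text
clock: 29.3
position: [0.4053, 0.2235, 0.0602]
contact_force: [-3.5, -0.0, 2.3]
gripper_force: 1.6
clock: 29.68
position: [0.4142, 0.2219, 0.0601]
contact_force: [-0.6, 0.1, -0.2]
gripper_force: 0.3
t 29.68 p [414.2 221.9  60.1] corner [-218.6 -136.1] yaw -11.2 F(corner) [-0.6 -0.1 -0.2] w 0.2
[0.75, -0.15, 0.19] az -0.0 corner [-211. -136.]
top 0.096 [541.6, 240.5, 194.1, 183.7, -10.9] [-97.4 -92.4] ang 0.6
top 0.096 [458.6, 210.0, 126.9, 63.4, 78.3] [-172.7 -138.9] ang 89.8
top 0.07 [446.9, -119.8, 84.7, 84.7, 3.4]
side 0.096 [539.3, 241.5, 198.8, 183.3, -10.9] [-99.9 -91.9] ang 0.6
side 0.096 [462.9, 244.6, 67.6, 59.3, -12.0] [-175.4 -104.1] ang -0.5
side 0.07 [444.3, -116.4, 93.2, 89.8, -86.6]
```

```bash
python3 -m pendant '[{"jaw":-1,"tx":0.3,"ty":-0.06,"tz":0.2,"ax":0,"ay":0,"az":0},{"jaw":-1,"tx":0.6,"ty":-0.12,"tz":0.2,"ax":0,"ay":0,"az":0},{"jaw":-1,"tx":0.6,"ty":-0.12,"tz":0.2,"ax":0,"ay":0,"az":0}]' | grep -E "clock|force|pos"
python3 - <<'E'
from h import *
go((*c2w(-235,-136),62,YAW+.3),(*c2w(-235,-230),62,YAW+.3),(*c2w(-166,-230),62,YAW+.3),(*c2w(-166,-214),62,YAW+.3),(*c2w(-166,-203),62,YAW+.3))
look()
E
```

```text
clock: 30.15
position: [0.4197, 0.2208, 0.0622]
contact_force: [-0.2, 0.3, -1.0]
gripper_force: 0.4
t 30.15 p [419.7 220.8  62.2] corner [-212.9 -136.1] yaw -11.2 F(corner) [-0.2  0.2 -1. ] w 0.0
[-2.16, 0.45, -0.02] az -0.0 corner [-235. -136.]
[-4.03, -8.77, -0.02] az -0.0 corner [-235. -230.]
[2.73, -10.14, -0.02] az -0.0 corner [-166. -230.]
[3.05, -8.57, -0.02] az -0.0 corner [-166. -214.]
[3.27, -7.5, -0.02] az -0.0 corner [-166. -203.]
top 0.096 [537.4, 232.4, 201.7, 198.6, 78.9] [ -99.9 -101.2] ang -89.6
top 0.07 [446.9, -119.8, 84.6, 84.6, 3.4]
side 0.096 [537.1, 242.0, 203.7, 183.0, -11.1] [-102.1  -91.9] ang 0.4
side 0.07 [444.7, -116.3, 93.5, 89.2, -86.5]
```

```bash
python3 -m pendant '[{"jaw":-1,"tx":-2.2,"ty":0.45,"tz":0,"ax":0,"ay":0,"az":0},{"jaw":-1,"tx":-4,"ty":-8.8,"tz":0,"ax":0,"ay":0,"az":0},{"jaw":-1,"tx":-4,"ty":-8.8,"tz":0,"ax":0,"ay":0,"az":0},{"jaw":-1,"tx":2.75,"ty":-10.1,"tz":0,"ax":0,"ay":0,"az":0},{"jaw":-1,"tx":2.75,"ty":-10.1,"tz":0,"ax":0,"ay":0,"az":0},{"jaw":-1,"tx":2.95,"ty":-9.1,"tz":0,"ax":0,"ay":0,"az":0},{"jaw":-1,"tx":3.05,"ty":-8.6,"tz":0,"ax":0,"ay":0,"az":0},{"jaw":-1,"tx":3.13,"ty":-8.2,"tz":0,"ax":0,"ay":0,"az":0},{"jaw":-1,"tx":3.21,"ty":-7.8,"tz":0,"ax":0,"ay":0,"az":0},{"jaw":-1,"tx":3.27,"ty":-7.5,"tz":0,"ax":0,"ay":0,"az":0}]' | grep -E "clock|force|pos"
python3 -m pendant '[{"jaw":-1,"tx":0.02,"ty":0.1,"tz":0,"ax":0,"ay":0,"az":0},{"jaw":-1,"tx":0.04,"ty":0.2,"tz":0,"ax":0,"ay":0,"az":0},{"jaw":-1,"tx":0.04,"ty":0.2,"tz":0,"ax":0,"ay":0,"az":0}]' | grep -E "clock|force|pos"
python3 - <<'E'
from h import *
go((*c2w(-166,-201),62,YAW+.3))
E
```

```text
clock: 31.5
position: [0.4513, 0.146, 0.0621]
contact_force: [-0.2, -2.1, 0.7]
gripper_force: 1.1
clock: 31.88
position: [0.4518, 0.1469, 0.0621]
contact_force: [-0.9, -4.0, 0.7]
gripper_force: 2.5
t 31.88 p [451.8 146.9  62.1] corner [-166.8 -202.1] yaw -11.2 F(corner) [-0.1 -4.1  0.7] w -0.2
[0.1, 0.09, -0.01] az -0.0 corner [-166. -201.]
```

Continue in small steps until it stalls at about 12 N, then check.

```bash
python3 -m pendant '[{"jaw":-1,"tx":0.04,"ty":0.2,"tz":0,"ax":0,"ay":0,"az":0},{"jaw":-1,"tx":0.04,"ty":0.2,"tz":0,"ax":0,"ay":0,"az":0}]' | grep -E "force|pos"
python3 -m pendant '[{"jaw":-1,"tx":0.04,"ty":0.2,"tz":0,"ax":0,"ay":0,"az":0},{"jaw":-1,"tx":0.04,"ty":0.2,"tz":0,"ax":0,"ay":0,"az":0}]' | grep -E "force|pos"
python3 - <<'E'
from h import *
go((*c2w(-166,-226),62,YAW+.3),(*c2w(-232,-226),62,YAW+.3),(*c2w(-232,-148),62,YAW+.3),(*c2w(-220,-148),62,YAW+.3),(*c2w(-212,-148),62,YAW+.3))
E
```

```text
position: [0.4513, 0.1471, 0.0621]
contact_force: [-2.8, -11.4, 4.0]
gripper_force: 5.7
position: [0.4509, 0.1472, 0.0621]
contact_force: [-4.0, -16.9, 6.0]
gripper_force: 8.9
t 32.38 p [450.9 147.2  62.1] corner [-167.7 -201.9] yaw -11.0 F(corner) [ -0.6 -17.3   6. ] w -0.1
[-0.32, -2.39, -0.01] az -0.2 corner [-166. -226.]
[-6.78, -1.07, -0.01] az -0.2 corner [-232. -226.]
[-5.23, 6.57, -0.01] az -0.2 corner [-232. -148.]
[-4.05, 6.33, -0.01] az -0.2 corner [-220. -148.]
[-3.27, 6.17, -0.01] az -0.2 corner [-212. -148.]
```

```bash
python3 -m pendant '[{"jaw":-1,"tx":-0.5,"ty":-2.9,"tz":0,"ax":0,"ay":0,"az":0},{"jaw":-1,"tx":-7,"ty":-1.6,"tz":0,"ax":0,"ay":0,"az":0},{"jaw":-1,"tx":-7,"ty":-1.6,"tz":0,"ax":0,"ay":0,"az":0},{"jaw":-1,"tx":-5.4,"ty":6.05,"tz":0,"ax":0,"ay":0,"az":0},{"jaw":-1,"tx":-5.4,"ty":6.05,"tz":0,"ax":0,"ay":0,"az":0},{"jaw":-1,"tx":-4.8,"ty":5.93,"tz":0,"ax":0,"ay":0,"az":0},{"jaw":-1,"tx":-4.3,"ty":5.83,"tz":0,"ax":0,"ay":0,"az":0},{"jaw":-1,"tx":-3.9,"ty":5.75,"tz":0,"ax":0,"ay":0,"az":0},{"jaw":-1,"tx":-3.6,"ty":5.69,"tz":0,"ax":0,"ay":0,"az":0},{"jaw":-1,"tx":-3.6,"ty":5.69,"tz":0,"ax":0,"ay":0,"az":0}]' | grep -E "clock|force|pos"
python3 -m pendant '[{"jaw":-1,"tx":0.15,"ty":-0.03,"tz":0,"ax":0,"ay":0,"az":0},{"jaw":-1,"tx":0.2,"ty":-0.04,"tz":0,"ax":0,"ay":0,"az":0},{"jaw":-1,"tx":0.2,"ty":-0.04,"tz":0,"ax":0,"ay":0,"az":0}]' | grep -E "clock|force|pos"
python3 - <<'E'
from h import *
go()
E
```

```text
clock: 33.62
position: [0.4173, 0.2082, 0.0621]
contact_force: [0.6, -1.0, -0.1]
gripper_force: 0.0
clock: 34.0
position: [0.4178, 0.2081, 0.0621]
contact_force: [-3.8, 0.0, 3.7]
gripper_force: 2.3
t 34.0 p [417.8 208.1  62.1] corner [-212.3 -148.9] yaw -11.2 F(corner) [-3.7 -0.7  3.7] w 0.0
```

```bash
python3 -m pendant '[{"jaw":-1,"tx":0.2,"ty":-0.04,"tz":0,"ax":0,"ay":0,"az":0},{"jaw":-1,"tx":0.2,"ty":-0.04,"tz":0,"ax":0,"ay":0,"az":0}]' | grep -E "force|pos"
python3 -m pendant '[{"jaw":-1,"tx":0.2,"ty":-0.04,"tz":0,"ax":0,"ay":0,"az":0},{"jaw":-1,"tx":0.2,"ty":-0.04,"tz":0,"ax":0,"ay":0,"az":0}]' | grep -E "force|pos"
python3 -m pendant '[{"jaw":-1,"tx":0.15,"ty":-0.03,"tz":0,"ax":0,"ay":0,"az":0},{"jaw":-1,"tx":0.15,"ty":-0.03,"tz":0,"ax":0,"ay":0,"az":0}]' | grep -E "force|pos"
python3 -m pendant '[{"jaw":-1,"tx":-2.5,"ty":0.5,"tz":0,"ax":0,"ay":0,"az":0},{"jaw":-1,"tx":-2.5,"ty":0.5,"tz":6,"ax":0,"ay":0,"az":0},{"jaw":-1,"tx":-6,"ty":-8,"tz":12,"ax":0,"ay":0,"az":0},{"jaw":-1,"tx":-6,"ty":-20,"tz":12,"ax":0,"ay":0,"az":0},{"jaw":-1,"tx":-6,"ty":-20,"tz":12,"ax":0,"ay":0,"az":0},{"jaw":-1,"tx":-6,"ty":-20,"tz":12,"ax":0,"ay":0,"az":0},{"jaw":-1,"tx":-6,"ty":-20,"tz":12,"ax":0,"ay":0,"az":0}]' | grep -E "clock|force|pos"
python3 - <<'E'
from h import *
edges();look()
d=manip.get_image("top");cv2.imwrite("pics/top3.png",cv2.resize(d["pixels"][180:380,120:330],None,fx=2.8,fy=2.8,interpolation=cv2.INTER_CUBIC))
print(jig(d))
E
```

```text
position: [0.4199, 0.2078, 0.062]
contact_force: [-6.0, -0.2, 3.6]
gripper_force: 2.7
position: [0.4198, 0.2077, 0.0619]
contact_force: [-10.0, 2.7, 7.4]
gripper_force: 5.0
position: [0.4198, 0.2077, 0.0619]
contact_force: [-13.1, 4.8, 9.4]
gripper_force: 6.8
clock: 35.62
position: [0.3664, 0.0049, 0.1831]
contact_force: [0.2, 0.4, 0.5]
gripper_force: 0.0
right: right side mid -182.7 slope deg 0.41 30
right: near end mid -157.4 slope deg -0.78 13
right/corner: far edge mid -0.7 slope deg -0.22 43
left: near end mid -194.2 slope deg -0.63 14
left: right side mid -87.0 slope deg 29.17 29
corner: near side mid -64.0 slope deg -0.22 12
near: near side mid -195.6 slope deg -0.23 29
near: right end mid -191.4 slope deg 0.26 13
top 0.096 [539.8, 237.0, 196.3, 191.3, -10.9] [-98.5 -96.2] ang 0.6
top 0.07 [446.9, -119.8, 84.7, 84.7, 3.4]
side 0.096 [537.8, 237.3, 202.3, 191.9, -11.0] [-100.5  -96.3] ang 0.5
side 0.07 [444.2, -114.1, 89.5, 87.4, 4.3]
side 0.07 [443.9, 253.7, 188.9, 13.2, 77.8]
{'near': (np.float64(-118.9), np.float64(-0.53), 41), 'right': (np.float64(-120.0), np.float64(-0.11), 41), 'far': (np.float64(122.3), np.float64(0.08), 259), 'left': (np.float64(122.8), np.float64(1.0), 133)}
```

View pics/top3.png

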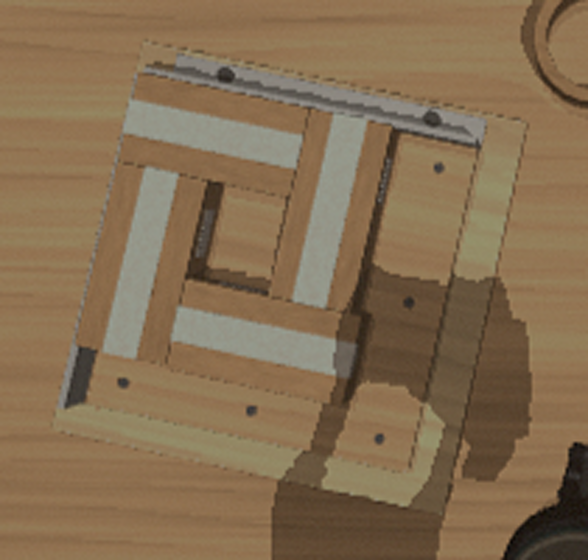

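The picture shows a closed pinwheel: the four cartons joined, the square gap at (240,235), the layer against both stops. The measured edges (-195.6, -191.4, -182.7, -194.2 mm) are within about 1.5 mm of the tight layout.

```bash
python3 -c "
from rig import manip
print(manip.sign_off())"
```

```text
the job is handed in; nothing more can be done
None
```

The pinwheel layer is finished, pressed tight into the corner of the stops (edges measured within about 1.5 mm of the tight layout, pushes at or under about 18 N), and the job is handed in at about 36 s; no verdict came back.

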